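# Nest the hole saws back into their cases

## Task

The drilling is done, so put the hole saws away: nest the three red ones, teeth down, in the well of the red case base, the smallest first and each bigger one over the last, and nest the two blue ones the same way in the blue case base, all standing upright on the floor of the well. Set each saw down rather than dropping it, for the teeth chip, and leave the tape roll and the screw box where they lie.

Things in the scene. Friction and masses are not known exactly. Their poses are not given: they have to be found in the camera images.
- saw_red_small: the smallest red hole saw (timber set, coarse teeth), about 80 g: a red round steel cup standing teeth down, its flat closed end up, with a flush steel hub ring. Outside 35 mm across, 42 mm high; wall 3 mm, closed end 5 mm, so inside it is 29 mm across and 37 mm high. Origin on the axis at the tooth line (underside), z up; round, so yaw is free.
- saw_red_mid: the middle red hole saw (timber set, coarse teeth), about 130 g: a red round steel cup standing teeth down, its flat closed end up, with a flush steel hub ring. Outside 51 mm across, 49 mm high; wall 3 mm, closed end 5 mm, so inside it is 45 mm across and 44 mm high. Origin on the axis at the tooth line (underside), z up; round, so yaw is free.
- saw_red_large: the largest red hole saw (timber set, coarse teeth), about 200 g: a red round steel cup standing teeth down, its flat closed end up, with a flush steel hub ring. Outside 68 mm across, 56 mm high; wall 3 mm, closed end 5 mm, so inside it is 62 mm across and 51 mm high. Origin on the axis at the tooth line (underside), z up; round, so yaw is free.
- saw_blue_small: the smaller blue hole saw (metal set, fine teeth), about 90 g: a blue round steel cup standing teeth down, its flat closed end up, with a flush steel hub ring. Outside 40 mm across, 44 mm high; wall 3 mm, closed end 5 mm, so inside it is 34 mm across and 39 mm high. Origin on the axis at the tooth line (underside), z up; round, so yaw is free.
- saw_blue_large: the larger blue hole saw (metal set, fine teeth), about 160 g: a blue round steel cup standing teeth down, its flat closed end up, with a flush steel hub ring. Outside 60 mm across, 52 mm high; wall 3 mm, closed end 5 mm, so inside it is 54 mm across and 47 mm high. Origin on the axis at the tooth line (underside), z up; round, so yaw is free.
- case_red: the red case base, fixed: a round red plastic dish, 110 mm across, 18 mm high, with two small snap lugs (to 124 mm) and a flat round well lined with black rubber, 86 mm across; well floor 6 mm above the underside, rim 18 mm. Origin at the centre of the underside, z up.
- case_blue: the blue case base, fixed: a round blue plastic dish, 110 mm across, 18 mm high, with two small snap lugs (to 124 mm) and a flat round well lined with black rubber, 86 mm across; well floor 6 mm above the underside, rim 18 mm. Origin at the centre of the underside, z up.
- tape_roll: a roll of black tape lying flat, loose, to be left alone: 96 mm across, 48 mm high, 75 mm hole. Origin at the centre of its underside.
- screw_box: a small brown carton of screws with a yellow label, loose, to be left alone: 85 x 60 x 42 mm (x, y, z). Origin at the centre of its underside.
Not all that is in view belongs to the job. Leave any green look-alike of the saw_blue_large alone.

How it is judged:
By the outcome, as a careful person would: the job done as asked, in the order asked, and still so for the second after the job is handed in, with the robot touching nothing.
It also fails if it takes over 144 s, if anything falls off the work surface, if the arm or the gripper's body presses on something with over 40 N, if the wrist force passes 120 N, or if a joint passes its speed limit or range.

## Robot

A 7-joint arm with a two-finger parallel gripper is mounted at the origin on the work surface. World frame = base frame: x ahead of the robot, y to its left, z up, the work surface at z = 0. Lengths are in m, angles in rad, forces in N, time in s.
With the tool pointing down it reaches from about 0.35 to 0.9 m from the base axis. Payload 8.1 kg.
Tool frame: the origin (TCP) lies midway between the tips of the shut fingers; the grasp point (between the pads) lies 19 mm behind it; z points along the fingers, y is the line along which they close (so a half turn about z gives the same grasp; the last joint's range is limited). The gripper opens to 92 mm and grips with 3 to 60 N. Pads are 19 mm wide; open, the fingers measure 130 mm over their backs; the gripper's body (75 mm by 190 mm) begins 47 mm behind the grasp point.
Start: joints at [-1.229, 0.434, 0.025, 1.573, -0.012, 1.134, -0.075], TCP at [0.269, 0.564, 0.227] pointing down, gripper open.
Joint ranges: [-2.62, 2.62], [-0.44, 2.09], [-1.27, 1.32], [0.08, 2.57], [-1.32, 4.46], [0.12, 2], [-2.74, 2.74]. Speed limits (rad/s): [2.22, 2.22, 3.01, 3.01, 3.14, 3.14, 3.14].

## Interface

Orientations are given as a rotation vector (axis times angle).
In Python, from cell import arm gives the robot as it stands.
- The arm moves only by the tool carry_out, never from a script. Its arguments are lists of equal length, an entry for each row: "claw": the finger opening in cm, from 0 to 9.18; "delta_pos": the shift along the tool's x, y, z in cm, a list of three; "angular": the turn, a rotation vector about the tool's x, y, z in rad, a list of three. In form: {"claw": [claw, ...], "delta_pos": [[dx, dy, dz], ...], "angular": [[ax, ay, az], ...]}. A call has 1 to 20 rows; each row shifts and turns the commanded pose from where the row before left it, along the tool's axes as they then stand; what a row does not reach is not made up. A row lasts 1/10 s, in which the tool goes at most 50 mm and 8.59 degrees, less where a joint would pass 70% of its speed; a pose out of reach is approached as far as the arm can. A call with a gripper value outside its range is refused whole. The fingers move at their own pace and stop on an object; "force" is the grip in N (left out, the last holds). Time passes only in rows, so rows that do not move let the fingers close. It gives the time, the measured TCP pose, the force, the opening and the grip force at its end, in the units of the state.
- arm.observe(): the state, without advancing time (a new reading comes with each control period).
- arm.get_image(name): name is "scene" or "top" or "wrist"; returns a dict with "frame" (480x640x3 uint8, red, green, blue), "mtx" (3x3 intrinsics, pixels), "T" (4x4, takes a point from camera to world coordinates). Camera axes: x right, y down, z forward; pixel columns grow to the right and rows downward; lengths in m; the calibration is good to about 2 mm. A picture is of the moment at which its call begins. There is no depth.
- arm.sign_off(): hands the job in; it is judged then, once.
Trained networks look in a picture, given as the dict that the camera call returned (one of the last four; its "shot" number tells which), for a name from the list of things; names that differ only in an ending like _2 or _b are one class to them, and where a whole thing is asked for, a point or a joint stands for the part that bears it (a point fixed in the world has none). Each returns a list of dicts, best first, with "conf" (0 to 1); they miss things now and then, are a little off and sometimes report something else, mostly with a low value. They report only what shows in the picture. A call takes as long as a camera call. They do not tell look-alikes from the thing itself.
- arm.look_for(label, picture): "centre" ([column, row] as shares, 0 to 1, of the picture: columns of its width, rows of its height, amid what is visible of it).
- arm.trace(label, picture): "region" (480x640 bool, what is visible of it) and "centre" ([column, row] as shares, 0 to 1, of the picture: columns of its width, rows of its height, amid what is visible of it).
- arm.place_of(label, picture): "centre" ([column, row] as shares, 0 to 1, of the picture: columns of its width, rows of its height: a listed point, or the origin of a listed thing).
The state is a dict: "clock": time; "joints": joint angles; "dq": joint speeds; "joint_efforts": joint torques, N m; "position": TCP position; "ee_rot": TCP orientation; "force": force on the tool from outside, world axes, zero at the start; "ft_torque": the same for the moment, N m; "width": opening from 0.0 (shut) to 1.0 (fully open); "gripper_force": force on a finger pad.
Only numpy, scipy, OpenCV 4.12 (cv2) and the standard library are available. Lean on these libraries where they do the work, as an engineer would, in place of code of your own. Each camera call takes 0.05 s, during which the arm holds its last target. There are 200 camera calls.

## Working session

There is one attempt and no reset: what is moved stays moved. The work goes in short steps, Python scripts to look and compute and a tool call to move; the robot and the scene stay as the last step left them, time stands still between calls to the robot, and variables do not carry over. Pictures are saved under pics/ and viewed, at most 14 in all, crops included, and the job is handed in when it is done.

Besides the shell and the picture viewer there is one more tool, called after "Request:" as name(argument=value, ...) on one line, values as JSON. carry_out: Moves the arm, as the interface text tells. Its arguments: {"type":"object","properties":{"claw":{"type":"array","items":{"type":"number"}},"delta_pos":{"type":"array","items":{"type":"array","items":{"type":"number"}}},"angular":{"type":"array","items":{"type":"array","items":{"type":"number"}}},"force":{"type":"number"}},"required":["claw","delta_pos","angular"]}

```bash
mkdir -p pics; ls
cat > h.py <<'E'
import numpy as np,cv2
from cell import arm
from scipy.spatial.transform import Rotation as R
def ray(p,uv,z):
    K=p["mtx"];T=p["T"];d=T[:3,:3]@np.linalg.solve(K,[uv[0],uv[1],1.]);o=T[:3,3]
    return o+d*(z-o[2])/d[2]
def proj(p,X):
    T=p["T"];c=T[:3,:3].T@(np.array(X)-T[:3,3]);q=p["mtx"]@c;return q[:2]/q[2]
def save(p,n): cv2.imwrite("pics/"+n,p["frame"][:,:,::-1])
E
python3 - <<'E'
from h import *
s=arm.observe();print({k:np.round(v,3) for k,v in s.items()})
for n in("top","scene"):
    p=arm.get_image(n);save(p,n+"0.png");print(n,p["mtx"].round(1).tolist(),p["T"].round(3).tolist())
    for l,z in dict(saw_red_small=0,saw_red_mid=0,saw_red_large=0,saw_blue_small=0,saw_blue_large=0,case_red=0,case_blue=0,tape_roll=0,screw_box=0).items():
        for d in arm.place_of(l,p)[:4]:
            uv=np.array(d["centre"])*[640,480];print(l,round(d["conf"],2),uv.round(),ray(p,uv,z)[:2].round(4))
E
```

```text
pics
{'clock': np.float64(0.0), 'joints': array([-1.229,  0.435,  0.025,  1.574, -0.012,  1.134, -0.075]), 'dq': array([ 0.   , -0.002, -0.   ,  0.002, -0.001,  0.002,  0.001]), 'joint_efforts': array([-0.0000e+00, -6.6787e+01,  9.8500e-01, -3.1446e+01, -6.1000e-02,
        4.3000e-02,  0.0000e+00]), 'position': array([0.269, 0.564, 0.226]), 'ee_rot': array([-6.930e-01, -3.064e+00,  2.000e-03]), 'force': array([ 0.454, -0.567,  0.149]), 'ft_torque': array([-0.01 ,  0.025, -0.018]), 'gripper_force': np.float64(0.0), 'width': np.float64(0.997)}
top [[510.6, 0.0, 314.6], [0.0, 510.6, 231.5], [0.0, 0.0, 1.0]] [[-0.008, -0.998, 0.065, 0.451], [-1.0, 0.007, -0.015, 0.013], [0.014, -0.065, -0.998, 1.314], [0.0, 0.0, 0.0, 1.0]]
saw_red_small 0.62 [276. 258.] [0.4703 0.0934]
saw_red_mid 0.9 [209. 291.] [0.3877 0.2665]
saw_red_large 0.92 [235. 207.] [0.6007 0.2004]
saw_blue_small 0.47 [314. 194.] [ 0.6335 -0.0039]
saw_blue_large 0.88 [393. 200.] [ 0.6167 -0.2109]
saw_blue_large 0.69 [392. 162.] [ 0.718  -0.2096]
case_red 0.85 [415. 283.] [ 0.4027 -0.2625]
case_blue 0.62 [141. 248.] [0.4984 0.4388]
tape_roll 0.63 [483. 237.] [ 0.5201 -0.4415]
screw_box 0.81 [349. 260.] [ 0.4631 -0.0939]
scene [[526.5, 0.0, 315.7], [0.0, 526.5, 236.3], [0.0, 0.0, 1.0]] [[0.153, 0.769, -0.621, 1.216], [0.988, -0.112, 0.104, -0.138], [0.011, -0.63, -0.777, 0.888], [0.0, 0.0, 0.0, 1.0]]
saw_red_small 0.81 [367. 218.] [0.471  0.1037]
saw_red_small 0.57 [508. 205.] [0.4773 0.4323]
saw_red_mid 0.65 [425. 183.] [0.3828 0.2636]
saw_red_large 0.78 [431. 261.] [0.6062 0.2112]
saw_blue_small 0.53 [508. 206.] [0.4796 0.4321]
saw_blue_large 0.91 [235. 286.] [ 0.6106 -0.1988]
saw_blue_large 0.66 [231. 333.] [ 0.7152 -0.2121]
case_red 0.94 [202. 217.] [ 0.4131 -0.2604]
case_blue 0.57 [510. 209.] [0.4889 0.433 ]
tape_roll 0.62 [118. 261.] [ 0.5112 -0.4362]
screw_box 0.66 [285. 227.] [ 0.4684 -0.0819]
screw_box 0.18 [432. 261.] [0.6056 0.2124]
```

View pics/top0.png

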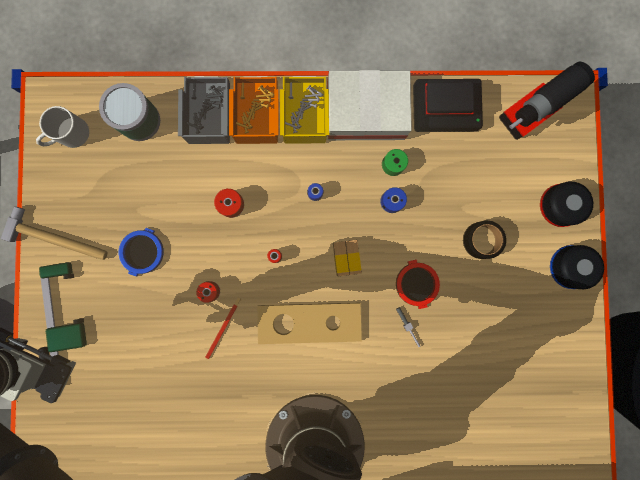

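View pics/scene0.png

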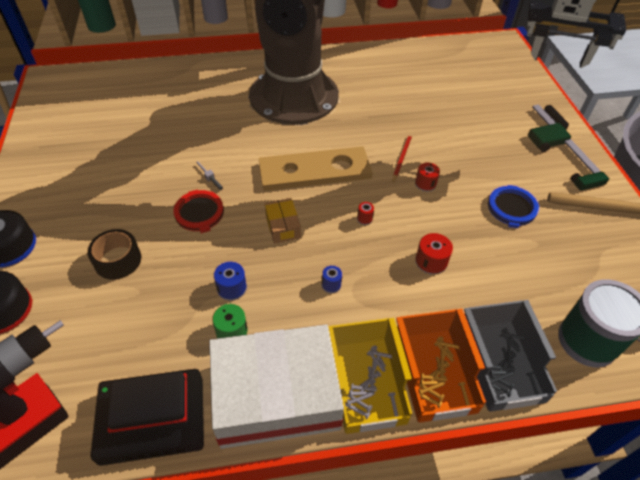

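The top view shows the red saws: small at about (275,257), mid (208,291) and large (229,202). The blue small is at (315,191) and the blue large at (394,199), with the cases at (417,283) red and (141,252) blue. There are two candidates for saw_blue_large: the blue one at (394,199) and a green one at (396,161). The blue one fits the description. I'll enlarge that pair and refine all positions with colour silhouettes.

```bash
cat >> h.py <<'E'
from scipy.optimize import least_squares
DIM=dict(saw_red_small=(.0175,.042),saw_red_mid=(.0255,.049),saw_red_large=(.034,.056),saw_blue_small=(.02,.044),saw_blue_large=(.03,.052),case_red=(.055,.018),case_blue=(.055,.018))
def hullmask(p,x,y,r,z0,h):
    a=np.linspace(0,2*np.pi,60)
    P=np.array([proj(p,[x+r*np.cos(t),y+r*np.sin(t),z]) for z in(z0,z0+h) for t in a])
    return cv2.convexHull(P.astype(np.float32))
def cen(c):
    m=cv2.moments(c);return np.array([m["m10"]/m["m00"],m["m01"]/m["m00"]]),m["m00"]
def locate(p,label,guess,z0=0):
    hsv=cv2.cvtColor(p["frame"],cv2.COLOR_RGB2HSV);H,S,V=cv2.split(hsv)
    m=((S>130)&(V>40)&(((H<6)|(H>172)) if "red" in label else ((H>105)&(H<130)))).astype(np.uint8)
    r,h=DIM[label];g=hullmask(p,*guess,r,z0,h);c0,_=cen(g)
    roi=np.zeros_like(m);cv2.circle(roi,tuple(int(v) for v in c0),int(np.ptp(g[:,0,0])*.5+14),1,-1)
    m&=roi;m=cv2.morphologyEx(m,cv2.MORPH_CLOSE,np.ones((3,3)))
    cs,_=cv2.findContours(m,cv2.RETR_EXTERNAL,cv2.CHAIN_APPROX_NONE);c=max(cs,key=cv2.contourArea)
    c=cv2.convexHull(c);cc,A=cen(c)
    s=least_squares(lambda q:cen(hullmask(p,*q,r,z0,h))[0]-cc,guess,x_scale=.01,diff_step=1e-2)
    return s.x,A/cen(hullmask(p,*s.x,r,z0,h))[1]
E
python3 - <<'E'
from h import *
G=dict(saw_red_small=(.47,.098),saw_red_mid=(.385,.265),saw_red_large=(.603,.206),saw_blue_small=(.633,-.004),saw_blue_large=(.614,-.205),case_red=(.408,-.261),case_blue=(.493,.436))
for n in("top","scene"):
    p=arm.get_image(n)
    for l,g in G.items():
        x,a=locate(p,l,g);print(n,l,x.round(4),round(a,2))
    if n=="top": cv2.imwrite("pics/crop1.png",cv2.resize(p["frame"][140:240,280:440,::-1],(640,400)))
print(R.from_rotvec(arm.observe()["ee_rot"]).as_matrix().round(3))
E
```

```text
top saw_red_small [0.4752 0.0975] 0.73
top saw_red_mid [0.3865 0.2666] 0.69
top saw_red_large [0.6112 0.2134] 0.77
top saw_blue_small [ 0.6386 -0.0068] 0.69
top saw_blue_large [ 0.6153 -0.2063] 0.82
top case_red [ 0.4003 -0.2672] 0.97
top case_blue [0.4887 0.4386] 0.95
scene saw_red_small [0.471  0.0976] 0.71
scene saw_red_mid [0.3844 0.2634] 0.72
scene saw_red_large [0.6063 0.2112] 0.83
scene saw_blue_small [ 0.6283 -0.004 ] 0.49
scene saw_blue_large [ 0.6097 -0.2052] 0.75
scene case_red [ 0.3988 -0.2672] 0.89
scene case_blue [0.4855 0.4388] 0.85
[[-0.903  0.43   0.   ]
 [ 0.43   0.903  0.   ]
 [-0.     0.    -1.   ]]
```

View pics/crop1.png

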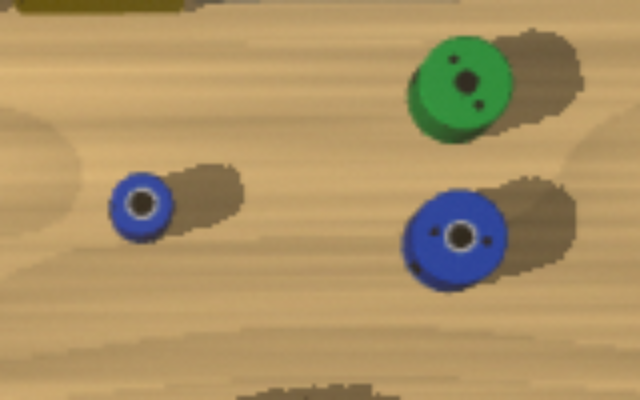

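The blue-sided saw with the hub ring, at crop (455,238) or full (394,199), is the one wanted; the green one at full (396,161) is left alone. Next I square the tool to the world axes and move over the small blue saw.

Request:
carry_out(claw=[9,9,9,9,9,9,9,9,9,9,9,9,9,9,9,9,9,9,9,9], delta_pos=[[0,0,0],[0,0,0],[0,0,0],[-2.275,-3.556,0.16],[-2.275,-3.556,0.16],[-2.275,-3.556,0.16],[-2.275,-3.556,0.16],[-2.275,-3.556,0.16],[-2.275,-3.556,0.16],[-2.275,-3.556,0.16],[-2.275,-3.556,0.16],[-2.275,-3.556,0.16],[-2.275,-3.556,0.16],[-2.275,-3.556,0.16],[-2.275,-3.556,0.16],[-2.275,-3.556,0.16],[-2.275,-3.556,0.16],[-2.275,-3.556,0.16],[-2.275,-3.556,0.16],[0,0,0]], angular=[[0,0,-0.148],[0,0,-0.148],[0,0,-0.1485],[0,0,0],[0,0,0],[0,0,0],[0,0,0],[0,0,0],[0,0,0],[0,0,0],[0,0,0],[0,0,0],[0,0,0],[0,0,0],[0,0,0],[0,0,0],[0,0,0],[0,0,0],[0,0,0],[0,0,0]])

```text
clock: 3.1
position: [0.6347, -0.0125, 0.2008]
ee_rot: [0.014, 3.14, -0.007]
force: [-0.5, 0.4, -0.7]
width: 0.98
gripper_force: 0.0
```

```bash
cat >> h.py <<'E'
def st():
    s=arm.observe();M=R.from_rotvec(s["ee_rot"]).as_matrix();return s,np.array(s["position"]),M
def to(x,y,z):
    s,p,M=st();print("pos",p.round(4),"yaw",np.arctan2(M[1,1],M[0,1]).round(4),"tool delta cm",(M.T@(np.array([x,y,z])-p)*100).round(2),"q",np.round(s["joints"],2),"F",np.round(s["force"],1))
E
python3 - <<'E'
from h import *
p=arm.get_image("wrist");save(p,"w1.png")
print(p["mtx"].round(0).tolist(),p["T"].round(3).tolist())
x,a=locate(p,"saw_blue_small",(.634,-.005));print(x.round(4),a)
for d in arm.place_of("saw_blue_small",p)[:2]: uv=np.array(d["centre"])*[640,480];print(d["conf"],uv,ray(p,uv,0))
to(*x,.024)
E
```

```text
[[367.0, 0.0, 322.0], [0.0, 367.0, 241.0], [0.0, 0.0, 1.0]] [[0.009, 0.964, 0.264, 0.566], [1.0, -0.007, -0.007, -0.011], [-0.005, 0.264, -0.964, 0.358], [0.0, 0.0, 0.0, 1.0]]
[ 0.6377 -0.005 ] 0.8676433990665712
0.78 [326.016 220.512] [ 0.64196741 -0.0090277   0.        ]
pos [ 0.6328 -0.0061  0.2007] yaw 1.5679 tool delta cm [-0.5   0.12 17.67] q [-0.17  0.47  0.15  1.59 -0.07  1.09  1.56] F [ 0.1  2.  -0. ]
```

View pics/w1.png

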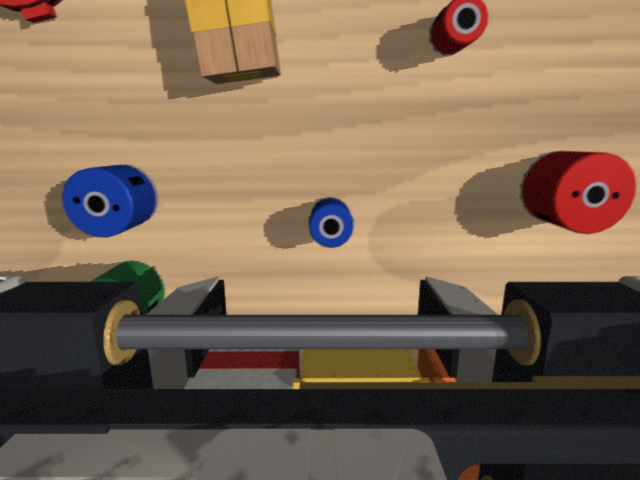

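The wrist view shows the small blue saw's hub at (331,227), the blue large's at (96,204), the red large's at (596,195) and the red small's at (466,18). Taken at z=0.044, the hub gives (0.6385,-0.0053), which agrees with the silhouette. I'm descending to grasp.

Request:
carry_out(claw=[9,9,9,9,9,9,9,9,9,3.5,3.5,3.5,3.5,3.5,3.5,3.5,3.5,3.5], delta_pos=[[-0.57,0.08,0],[0,0,4],[0,0,4],[0,0,4],[0,0,3],[0,0,2],[0,0,1.27],[0,0,0],[0,0,0],[0,0,0],[0,0,0],[0,0,0],[0,0,0],[0,0,0],[0,0,0],[0,0,0],[0,0,0],[0,0,0]], angular=[[0,0,0],[0,0,0],[0,0,0],[0,0,0],[0,0,0],[0,0,0],[0,0,0],[0,0,0],[0,0,0],[0,0,0],[0,0,0],[0,0,0],[0,0,0],[0,0,0],[0,0,0],[0,0,0],[0,0,0],[0,0,0]], force=20)

```text
clock: 5.0
position: [0.6384, -0.0042, 0.0184]
ee_rot: [-0.001, -3.142, 0.0]
force: [0.1, -0.3, 1.0]
width: 0.431
gripper_force: 20.0
```

Run:
```python
from h import *
to(.4875,.4387,.15)
```

```text
pos [ 0.6384 -0.0042  0.0184] yaw 1.5703 tool delta cm [ 15.11  44.28 -13.16] q [-0.15  0.68  0.11  1.74 -0.1   0.73  1.58] F [ 0.1 -0.3  1. ]
```

Request:
carry_out(claw=[3.5,3.5,3.5,3.5,3.5,3.5,3.5,3.5,3.5,3.5,3.5,3.5,3.5,3.5,3.5,3.5,3.5,3.5], delta_pos=[[0,0,-1],[0,0,-3],[0,0,-4],[0,0,-4],[1.26,3.69,0],[1.26,3.69,0],[1.26,3.69,0],[1.26,3.69,0],[1.26,3.69,0],[1.26,3.69,0],[1.26,3.69,0],[1.26,3.69,0],[1.26,3.69,0],[1.26,3.69,0],[1.26,3.69,0],[1.26,3.69,0],[0,0,0],[0,0,0]], angular=[[0,0,0],[0,0,0],[0,0,0],[0,0,0],[0,0,0],[0,0,0],[0,0,0],[0,0,0],[0,0,0],[0,0,0],[0,0,0],[0,0,0],[0,0,0],[0,0,0],[0,0,0],[0,0,0],[0,0,0],[0,0,0]])

```text
clock: 6.8
position: [0.4865, 0.4399, 0.1387]
ee_rot: [0.004, -3.141, -0.0]
force: [1.3, -0.6, -1.1]
width: 0.432
gripper_force: 20.0
```

Run:
```python
from h import *
p=arm.get_image("wrist");save(p,"w2.png")
to(.4875,.4387,.0245)
```

```text
pos [0.4875 0.4383 0.1387] yaw 1.5707 tool delta cm [1.000e-02 4.000e-02 1.142e+01] q [-0.87  0.56  0.09  1.6  -0.06  0.99  0.8 ] F [ 1.  -0.5 -0.9]
```

View pics/w2.png

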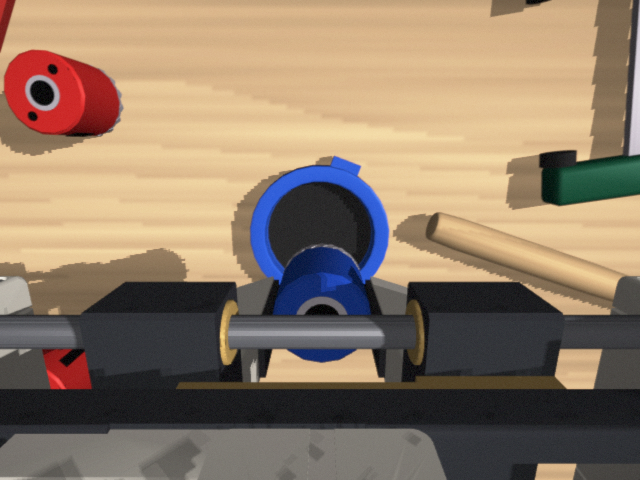

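The carried saw hangs straight, and the well behind it is centred on column 319, which fits in y. The near rim edges put the well centre about 4 mm further in x, so I'm shifting to x=0.491 and setting down.

Request:
carry_out(claw=[3.5,3.5,3.5,3.5,3.5,3.5,3.5,3.5,3.5,3.5], delta_pos=[[-0.35,0.03,0],[0,0,3],[0,0,3],[0,0,2.5],[0,0,1.4],[0,0,0.7],[0,0,0.4],[0,0,0.3],[0,0,0.1],[0,0,0]], angular=[[0,0,0],[0,0,0],[0,0,0],[0,0,0],[0,0,0],[0,0,0],[0,0,0],[0,0,0],[0,0,0],[0,0,0]])

```text
clock: 7.85
position: [0.4912, 0.4394, 0.0251]
ee_rot: [0.0, 3.141, 0.001]
force: [0.2, 0.5, -0.7]
width: 0.428
gripper_force: 20.0
```

Request:
carry_out(claw=[3.5,3.5,3.5], delta_pos=[[0,0,0.06],[0,0,0.04],[0,0,0]], angular=[[0,0,0],[0,0,0],[0,0,0]])

```text
clock: 8.15
position: [0.4912, 0.4394, 0.0244]
ee_rot: [0.0, 3.141, 0.001]
force: [-1.2, -1.7, 4.7]
width: 0.429
gripper_force: 20.0
```

Request:
carry_out(claw=[5.5,5.5,5.5,7,9,9,9,9,9,9,9,9,9,9,9,9,9,9,9,9], delta_pos=[[0,0,0],[0,0,0],[0,0,0],[0,0,-3],[0,0,-5],[0,0,-5],[0,0,-4.5],[-1.0,-5,0],[-1.0,-4.9,0],[-1.0,-4.9,0],[-1.0,-4.9,0],[-1.0,-4.9,0],[-1.0,-4.9,0],[-1.0,-4.9,0],[-1.0,-4.9,0],[-1.0,-4.9,0],[-1.0,-4.9,0],[-1.0,-4.9,0],[-1.0,-4.9,0],[0,-4.9,0]], angular=[[0,0,0],[0,0,0],[0,0,0],[0,0,0],[0,0,0],[0,0,0],[0,0,0],[0,0,0],[0,0,0],[0,0,0],[0,0,0],[0,0,0],[0,0,0],[0,0,0],[0,0,0],[0,0,0],[0,0,0],[0,0,0],[0,0,0],[0,0,0]])

```text
clock: 10.15
position: [0.6113, -0.1997, 0.1983]
ee_rot: [-0.001, 3.141, 0.0]
force: [1.2, 0.7, 0.1]
width: 0.979
gripper_force: 0.0
```

```bash
cat >> h.py <<'E'
def both(l,g,z0=0):
    p=arm.get_image("wrist");x,a=locate(p,l,g,z0);print(l,"sil",x.round(4),round(a,2))
    # hub: dark disc inside silhouette
    r,h=DIM[l];t=proj(p,[*x,z0+h]);gr=cv2.cvtColor(p["frame"],cv2.COLOR_RGB2HSV)
    m=((gr[:,:,1]<70)&(gr[:,:,2]>90)).astype(np.uint8);roi=np.zeros_like(m);cv2.circle(roi,(int(t[0]),int(t[1])),int(367*r*.7/(p["T"][2,3]-h)),1,-1);m&=roi
    ys,xs=np.nonzero(m)
    if len(xs)>8:
        (c,rr)=cv2.minEnclosingCircle(np.c_[xs,ys].astype(np.float32));print("hub px",c,rr,"->",ray(p,c,z0+h).round(4))
    return p,x
E
python3 - <<'E'
from h import *
p,x=both("saw_blue_large",(.613,-.206));save(p,"w3.png");to(*x,.024)
q=arm.get_image("top");print(locate(q,"saw_blue_small",(.491,.439),.006))
E
```

```text
saw_blue_large sil [ 0.6146 -0.2095] 0.8
hub px (311.0, 230.0) 15.811488151550293 -> [ 0.615  -0.2086  0.052 ]
pos [ 0.6086 -0.2115  0.1985] yaw 1.5606 tool delta cm [-0.61  0.33 17.45] q [ 0.08  0.49  0.25  1.58 -0.12  1.09  1.92] F [-1.5 -9.1  0.5]
(array([0.48859179, 0.43281889]), 4.928934700721044)
```

View pics/w3.png

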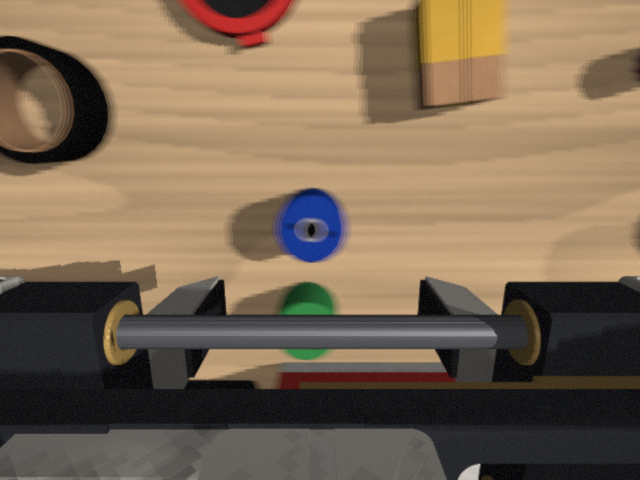

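The picture was blurred by residual motion, so I'm measuring again at rest. It shows the blue large saw's hub at about (311,230), with the green one beyond it at (306,320).

Run:
```python
from h import *
for i in range(3): arm.get_image("wrist")
p,x=both("saw_blue_large",(.613,-.206));to(*x,.029)
for l,px in (("case_red",None),):
    print(locate(p,"saw_blue_large",tuple(x)))
```

```text
saw_blue_large sil [ 0.6149 -0.2039] 0.92
hub px (313.81182861328125, 231.41397094726562) 12.091702461242676 -> [ 0.6151 -0.2039  0.052 ]
pos [ 0.6106 -0.1963  0.1982] yaw 1.5718 tool delta cm [-0.44 -0.78 16.92] q [ 0.07  0.49  0.24  1.58 -0.13  1.09  1.91] F [-0.3  1.5  0.3]
(array([ 0.61491156, -0.20394445]), 0.9153913792933357)
```

Request:
carry_out(claw=[9,9,9,9,9,9,9,9,9,5,5,5,5,5,5,5], delta_pos=[[-0.44,-0.6,0],[0,0,4],[0,0,4],[0,0,4],[0,0,3],[0,0,1.6],[0,0,1.02],[0,0,0],[0,0,0],[0,0,0],[0,0,0],[0,0,0],[0,0,0],[0,0,0],[0,0,0],[0,0,0]], angular=[[0,0,0],[0,0,0],[0,0,0],[0,0,0],[0,0,0],[0,0,0],[0,0,0],[0,0,0],[0,0,0],[0,0,0],[0,0,0],[0,0,0],[0,0,0],[0,0,0],[0,0,0],[0,0,0]], force=20)

```text
clock: 12.05
position: [0.615, -0.204, 0.0225]
ee_rot: [0.001, 3.141, -0.0]
force: [-1.0, -0.2, 5.3]
width: 0.654
gripper_force: 20.0
```

Run:
```python
from h import *
to(.4912,.4394,.142)
```

```text
pos [ 0.615  -0.204   0.0225] yaw 1.5704 tool delta cm [ 12.4   64.33 -11.95] q [ 0.11  0.69  0.19  1.71 -0.18  0.75  1.96] F [-1.  -0.2  5.3]
```

Request:
carry_out(claw=[5,5,5,5,5,5,5,5,5,5,5,5,5,5,5,5,5,5,5,5], delta_pos=[[0,0,-1],[0,0,-3],[0,0,-4],[0,0,-4],[0.4,4.02,0],[0.4,4.02,0],[0.4,4.02,0],[0.4,4.02,0],[0.4,4.02,0],[0.4,4.02,0],[0.4,4.02,0],[0.4,4.02,0],[0.4,4.02,0],[0.4,4.02,0],[0.4,4.02,0],[0.4,4.02,0],[0.4,4.02,0],[0.4,4.02,0],[0.4,4.02,0],[0.4,4.02,0]], angular=[[0,0,0],[0,0,0],[0,0,0],[0,0,0],[0,0,0],[0,0,0],[0,0,0],[0,0,0],[0,0,0],[0,0,0],[0,0,0],[0,0,0],[0,0,0],[0,0,0],[0,0,0],[0,0,0],[0,0,0],[0,0,0],[0,0,0],[0,0,0]])

```text
clock: 14.05
position: [0.5505, 0.4407, 0.1425]
ee_rot: [-0.001, -3.141, 0.001]
force: [1.2, -0.1, -1.9]
width: 0.654
gripper_force: 20.0
```

Run:
```python
from h import *
for i in range(4): arm.get_image("wrist")
p,x=both("saw_blue_small",(.491,.439),.006);save(p,"w4.png");print("expected hub px",proj(p,[.4912,.4394,.05]))
to(.4912,.4394,.1425)
```

```text
saw_blue_small sil [0.491  0.4391] 0.98
hub px (319.5, 157.03125) 16.03914451599121 -> [0.491  0.4389 0.05  ]
expected hub px [320.27635756 157.34962257]
pos [0.551  0.4386 0.1421] yaw 1.5705 tool delta cm [ 5.98  0.08 -0.04] q [-0.85  0.63  0.17  1.46 -0.12  1.06  0.91] F [-0.3 -0.4 -2.1]
```

View pics/w4.png

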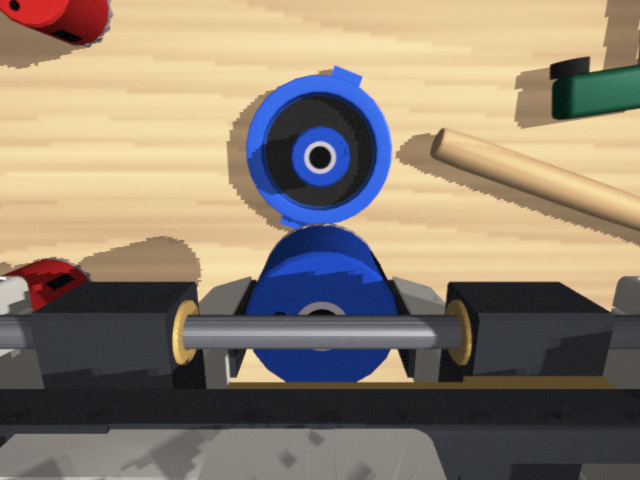

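The small blue saw stands upright and centred in the well, hub at (320,157), exactly where expected. Nesting the large one over it.

Request:
carry_out(claw=[5,5,5,5,5,5,5,5,5,5,5,5,5,5,5], delta_pos=[[3,0.03,0],[3,0.03,0],[0,0,0],[0,0,0],[0,0,3],[0,0,2],[0,0,1.5],[0,0,1.5],[0,0,1.5],[0,0,0.9],[0,0,0.5],[0,0,0.3],[0,0,0.1],[0,0,0],[0,0,0]], angular=[[0,0,0],[0,0,0],[0,0,0],[0,0,0],[0,0,0],[0,0,0],[0,0,0],[0,0,0],[0,0,0],[0,0,0],[0,0,0],[0,0,0],[0,0,0],[0,0,0],[0,0,0]])

```text
clock: 15.8
position: [0.4913, 0.4402, 0.0298]
ee_rot: [0.0, 3.141, 0.001]
force: [0.0, 0.4, -1.3]
width: 0.654
gripper_force: 20.0
```

Request:
carry_out(claw=[5,5,5,5,5], delta_pos=[[0,0,0.06],[0,0,0.04],[0,0,0.03],[0,0,0.03],[0,0,0]], angular=[[0,0,0],[0,0,0],[0,0,0],[0,0,0],[0,0,0]])

```text
clock: 16.3
position: [0.4912, 0.4401, 0.0285]
ee_rot: [0.001, 3.141, 0.001]
force: [-2.1, -1.8, 6.8]
width: 0.654
gripper_force: 20.0
```

Request:
carry_out(claw=[7,7,7,8,9,9,9,9,9,9,9,9,9,9,9,9,9,9,9,9], delta_pos=[[0,0,0],[0,0,0],[0,0,0],[0,0,-3],[0,0,-5],[0,0,-5],[0,0,-4],[0.2,-3.8,0],[0.2,-3.8,0],[0.2,-3.8,0],[0.2,-3.8,0],[0.2,-3.8,0],[0.2,-3.8,0],[0.2,-3.8,0],[0.2,-3.8,0],[0.2,-3.85,0],[0,0,0],[0,0,0],[0,0,0],[0,0,0]], angular=[[0,0,0],[0,0,0],[0,0,0],[0,0,0],[0,0,0],[0,0,0],[0,0,0],[0,0,0],[0,0,0],[0,0,0],[0,0,0],[0,0,0],[0,0,0],[0,0,0],[0,0,0],[0,0,0],[0,0,0],[0,0,0],[0,0,0],[0,0,0]])

```text
clock: 18.3
position: [0.473, 0.0988, 0.1976]
ee_rot: [-0.003, 3.142, 0.001]
force: [0.4, -0.5, -0.6]
width: 0.98
gripper_force: 0.0
```

Run:
```python
from h import *
p,x=both("saw_red_small",(.473,.0975));save(p,"w5.png");to(*x,.016)
q=arm.get_image("scene");c=q["frame"][150:290,400:580,::-1];cv2.imwrite("pics/s5.png",cv2.resize(c,(720,560),interpolation=cv2.INTER_CUBIC))
```

```text
saw_red_small sil [0.4761 0.0982] 0.88
hub px (320.5746765136719, 226.92738342285156) 11.611893653869629 -> [0.4761 0.098  0.042 ]
pos [0.473  0.0987 0.1975] yaw 1.5725 tool delta cm [-0.32 -0.05 18.15] q [-0.53  0.23  0.26  1.96 -0.07  0.95  1.34] F [-1.1  1.2  0.6]
```

View pics/s5.png

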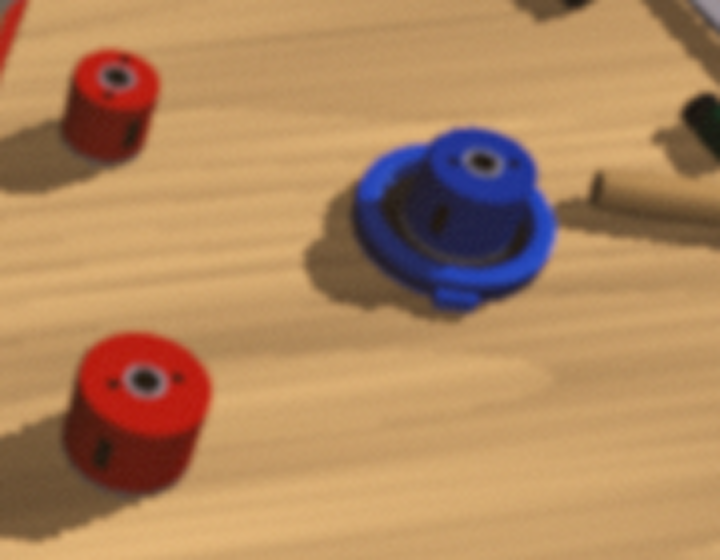

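The crop shows the large blue saw upright, seated in the blue case over the small one at crop (480,190). Now the small red saw, where hub and silhouette agree on (0.476,0.098).

Request:
carry_out(claw=[9,9,9,9,9,9,9,9,9,3,3,3,3,3,3,3,3,3,3], delta_pos=[[-0.32,-0.05,0],[0,0,4],[0,0,4],[0,0,4],[0,0,3],[0,0,2],[0,0,1.15],[0,0,0],[0,0,0],[0,0,0],[0,0,0],[0,0,0],[0,0,0],[0,0,0],[0,0,0],[0,0,0],[0,0,0],[0,0,0],[0,0,0]], angular=[[0,0,0],[0,0,0],[0,0,0],[0,0,0],[0,0,0],[0,0,0],[0,0,0],[0,0,0],[0,0,0],[0,0,0],[0,0,0],[0,0,0],[0,0,0],[0,0,0],[0,0,0],[0,0,0],[0,0,0],[0,0,0],[0,0,0]], force=20)

```text
clock: 20.3
position: [0.4762, 0.0969, 0.0161]
ee_rot: [0.001, 3.142, 0.0]
force: [-0.1, -0.3, 0.2]
width: 0.38
gripper_force: 20.0
```

Run:
```python
from h import *
to(.403,-.2655,.138)
```

```text
pos [0.4762 0.0969 0.0161] yaw 1.5704 tool delta cm [  7.3  -36.25 -12.19] q [-0.45  0.51  0.19  2.13 -0.19  0.51  1.45] F [-0.1 -0.3  0.2]
```

Request:
carry_out(claw=[3,3,3,3,3,3,3,3,3,3,3,3,3,3,3,3,3,3], delta_pos=[[0,0,-1],[0,0,-3],[0,0,-4],[0,0,-4],[0.13,-3.62,0],[0.13,-3.62,0],[0.13,-3.62,0],[0.13,-3.62,0],[0.13,-3.62,0],[0.13,-3.62,0],[0.13,-3.62,0],[0.13,-3.62,0],[0.13,-3.62,0],[0.13,-3.62,0],[0,0,0],[0,0,0],[0,0,0],[0,0,0]], angular=[[0,0,0],[0,0,0],[0,0,0],[0,0,0],[0,0,0],[0,0,0],[0,0,0],[0,0,0],[0,0,0],[0,0,0],[0,0,0],[0,0,0],[0,0,0],[0,0,0],[0,0,0],[0,0,0],[0,0,0],[0,0,0]])

```text
clock: 22.1
position: [0.4632, -0.2635, 0.1362]
ee_rot: [0.003, -3.141, -0.001]
force: [0.1, 1.0, -1.3]
width: 0.381
gripper_force: 20.0
```

Run:
```python
from h import *
p=arm.get_image("wrist");save(p,"w6.png")
x,a=locate(p,"case_red",(.403,-.2655));print(x,a)
g=cv2.cvtColor(p["frame"],cv2.COLOR_RGB2GRAY);c=proj(p,[.403,-.2655,.012]);m=((g<70)).astype(np.uint8)
roi=np.zeros_like(m);cv2.circle(roi,tuple(int(v) for v in c),64,1,-1);m&=roi
cs,_=cv2.findContours(m,0,1);k=max(cs,key=cv2.contourArea);(e,ax,an)=cv2.fitEllipse(cv2.convexHull(k));print(e,ax,ray(p,e,.012))
to(.403,-.2655,.0225)
```

```text
[ 0.40106697 -0.26543584] 1.0156914107820212
(321.4407653808594, 148.094482421875) (112.9831314086914, 119.73332214355469) [ 0.39907413 -0.26365163  0.012     ]
pos [ 0.4633 -0.2637  0.1362] yaw 1.5724 tool delta cm [ 6.03 -0.18 11.37] q [ 0.14  0.39  0.36  1.93 -0.18  0.85  2.18] F [ 0.2 -0.4 -1.9]
```

View pics/w6.png

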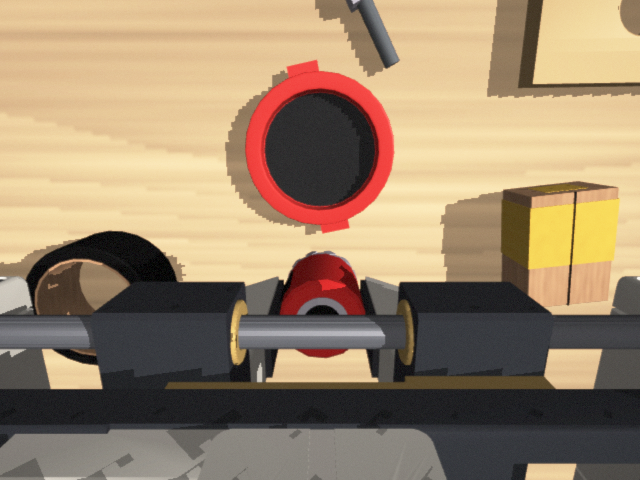

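The wrist view shows the red well at (321,148), clear all round; the silhouette and the well ellipse give about (0.401,-0.2645). Setting the small saw down there.

Request:
carry_out(claw=[3,3,3,3,3,3,3,3,3,3,3,3,3,3], delta_pos=[[3.1,-0.04,0],[3.1,-0.04,0],[0,0,0],[0,0,3],[0,0,3],[0,0,2.5],[0,0,1.4],[0,0,0.7],[0,0,0.4],[0,0,0.2],[0,0,0.06],[0,0,0.06],[0,0,0.04],[0,0,0]], angular=[[0,0,0],[0,0,0],[0,0,0],[0,0,0],[0,0,0],[0,0,0],[0,0,0],[0,0,0],[0,0,0],[0,0,0],[0,0,0],[0,0,0],[0,0,0],[0,0,0]])

```text
clock: 23.55
position: [0.4012, -0.2659, 0.0228]
ee_rot: [0.001, 3.141, -0.0]
force: [0.1, -0.7, -0.4]
width: 0.382
gripper_force: 20.0
```

Request:
carry_out(claw=[3,3,3,3], delta_pos=[[0,0,0.05],[0,0,0.03],[0,0,0.02],[0,0,0]], angular=[[0,0,0],[0,0,0],[0,0,0],[0,0,0]])

```text
clock: 23.95
position: [0.4012, -0.2659, 0.022]
ee_rot: [0.001, 3.141, 0.0]
force: [-1.4, 1.2, 8.8]
width: 0.383
gripper_force: 20.0
```

Request:
carry_out(claw=[5,5,5,7,9,9,9,9,9,9,9,9,9,9,9,9,9,9,9,9], delta_pos=[[0,0,0],[0,0,0],[0,0,0],[0,0,-3],[0,0,-5],[0,0,-5],[0,0,-4.5],[0.13,4.43,0],[0.13,4.43,0],[0.13,4.43,0],[0.13,4.43,0],[0.13,4.43,0],[0.13,4.43,0],[0.13,4.43,0],[0.13,4.43,0],[0.13,4.43,0],[0.13,4.43,0],[0.1,4.43,0],[0.1,4.43,0],[0,0,0]], angular=[[0,0,0],[0,0,0],[0,0,0],[0,0,0],[0,0,0],[0,0,0],[0,0,0],[0,0,0],[0,0,0],[0,0,0],[0,0,0],[0,0,0],[0,0,0],[0,0,0],[0,0,0],[0,0,0],[0,0,0],[0,0,0],[0,0,0],[0,0,0]])

```text
clock: 25.95
position: [0.3851, 0.272, 0.1965]
ee_rot: [-0.011, 3.141, 0.005]
force: [0.7, -0.3, -0.9]
width: 0.985
gripper_force: 0.0
```

Run:
```python
from h import *
for i in range(4): arm.get_image("wrist")
p,x=both("saw_red_mid",(.386,.266));save(p,"w7.png");to(*x,.02)
```

```text
saw_red_mid sil [0.3879 0.2641] 0.92
hub px (321.3461608886719, 227.65383911132812) 11.920071601867676 -> [0.388  0.2642 0.049 ]
pos [0.3863 0.2643 0.1964] yaw 1.5686 tool delta cm [-1.600e-01 -1.000e-02  1.764e+01] q [-0.7   0.21 -0.02  1.98  0.01  0.95  0.85] F [ 0.3 -0.2  0.2]
```

View pics/w7.png

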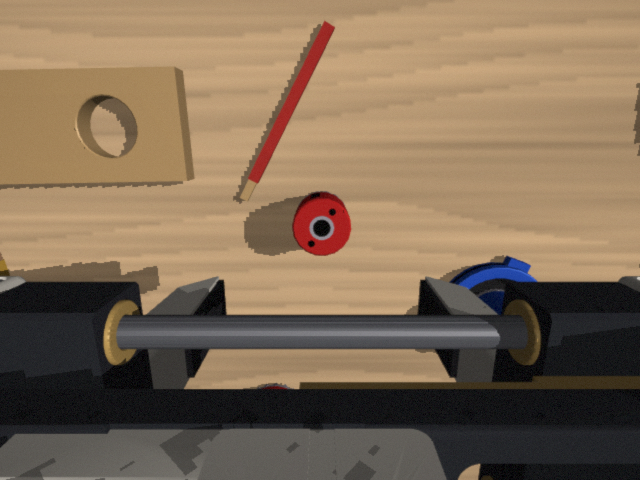

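The mid red saw's hub is at (321,228), giving (0.388,0.264). The pencil tip at (245,195) is flat, below where the fingertips stop. Grasping.

Request:
carry_out(claw=[9,9,9,9,9,9,9,9,9,4.2,4.2,4.2,4.2,4.2,4.2,4.2,4.2,4.2], delta_pos=[[-0.16,0,0],[0,0,4],[0,0,4],[0,0,4],[0,0,3],[0,0,1.6],[0,0,1.0],[0,0,0],[0,0,0],[0,0,0],[0,0,0],[0,0,0],[0,0,0],[0,0,0],[0,0,0],[0,0,0],[0,0,0],[0,0,0]], angular=[[0,0,0],[0,0,0],[0,0,0],[0,0,0],[0,0,0],[0,0,0],[0,0,0],[0,0,0],[0,0,0],[0,0,0],[0,0,0],[0,0,0],[0,0,0],[0,0,0],[0,0,0],[0,0,0],[0,0,0],[0,0,0]], force=20)

```text
clock: 28.0
position: [0.3878, 0.2657, 0.0206]
ee_rot: [0.001, 3.142, 0.0]
force: [-0.6, -0.4, 4.7]
width: 0.556
gripper_force: 20.0
```

Run:
```python
from h import *
to(.461,-.2655,.14)
```

```text
pos [0.3878 0.2657 0.0206] yaw 1.5704 tool delta cm [ -7.34 -53.12 -11.94] q [-0.7   0.49 -0.02  2.15  0.02  0.51  0.84] F [-0.6 -0.4  4.7]
```

Request:
carry_out(claw=[4.2,4.2,4.2,4.2,4.2,4.2,4.2,4.2,4.2,4.2,4.2,4.2,4.2,4.2,4.2,4.2,4.2,4.2,4.2,4.2], delta_pos=[[0,0,-1],[0,0,-3],[0,0,-4],[0,0,-4],[-0.56,-4.09,0],[-0.56,-4.09,0],[-0.56,-4.09,0],[-0.56,-4.09,0],[-0.56,-4.09,0],[-0.56,-4.09,0],[-0.56,-4.09,0],[-0.56,-4.09,0],[-0.56,-4.09,0],[-0.56,-4.09,0],[-0.56,-4.09,0],[-0.56,-4.09,0],[-0.56,-4.09,0],[0,0,0],[0,0,0],[0,0,0]], angular=[[0,0,0],[0,0,0],[0,0,0],[0,0,0],[0,0,0],[0,0,0],[0,0,0],[0,0,0],[0,0,0],[0,0,0],[0,0,0],[0,0,0],[0,0,0],[0,0,0],[0,0,0],[0,0,0],[0,0,0],[0,0,0],[0,0,0],[0,0,0]])

```text
clock: 30.0
position: [0.4603, -0.2646, 0.1405]
ee_rot: [0.001, -3.141, -0.002]
force: [0.5, 0.6, -1.0]
width: 0.557
gripper_force: 20.0
```

Run:
```python
from h import *
for i in range(3): arm.get_image("wrist")
p,x=both("saw_red_small",(.401,-.266),.006);save(p,"w8.png");print(proj(p,[.4012,-.2659,.048]));to(.4012,-.2659,.0266)
```

```text
saw_red_small sil [ 0.401  -0.2656] 0.98
hub px (320.0, 156.0) 15.811488151550293 -> [ 0.4009 -0.2656  0.048 ]
[319.51821794 156.43829424]
pos [ 0.4606 -0.2648  0.1406] yaw 1.5722 tool delta cm [ 5.94 -0.11 11.4 ] q [ 0.24  0.38  0.23  1.92 -0.11  0.85  2.11] F [ 0.6 -0.7 -1.6]
```

View pics/w8.png

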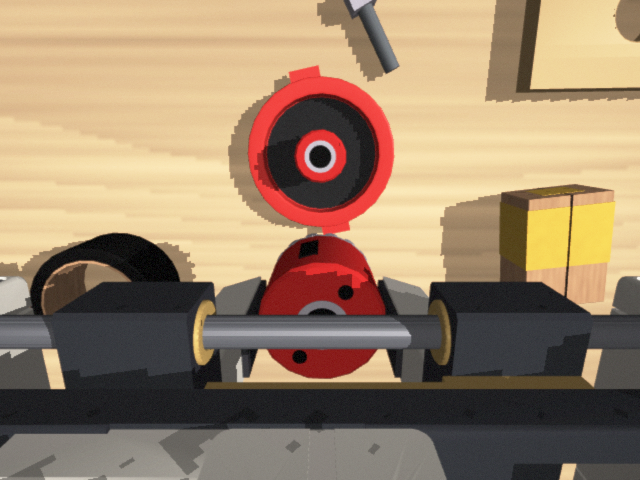

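The small red saw stands upright at (320,156), and the mid saw hangs straight. Nesting the mid one.

Request:
carry_out(claw=[4.2,4.2,4.2,4.2,4.2,4.2,4.2,4.2,4.2,4.2,4.2,4.2,4.2,4.2,4.2,4.2], delta_pos=[[2.98,-0.05,0],[2.98,-0.04,0],[0,0,0],[0,0,0],[0,0,0],[0,0,3],[0,0,2],[0,0,1.5],[0,0,1.5],[0,0,1.5],[0,0,0.9],[0,0,0.5],[0,0,0.3],[0,0,0.1],[0,0,0],[0,0,0]], angular=[[0,0,0],[0,0,0],[0,0,0],[0,0,0],[0,0,0],[0,0,0],[0,0,0],[0,0,0],[0,0,0],[0,0,0],[0,0,0],[0,0,0],[0,0,0],[0,0,0],[0,0,0],[0,0,0]])

```text
clock: 31.8
position: [0.4011, -0.267, 0.0279]
ee_rot: [0.001, 3.141, -0.0]
force: [-0.0, 1.0, -2.1]
width: 0.557
gripper_force: 20.0
```

Request:
carry_out(claw=[4.2,4.2,4.2,4.2,4.2], delta_pos=[[0,0.1,0.06],[0,0,0.04],[0,0,0.03],[0,0,0.03],[0,0,0]], angular=[[0,0,0],[0,0,0],[0,0,0],[0,0,0],[0,0,0]])

```text
clock: 32.3
position: [0.401, -0.2657, 0.0266]
ee_rot: [0.0, 3.141, 0.0]
force: [-1.5, 3.5, 11.0]
width: 0.557
gripper_force: 20.0
```

Request:
carry_out(claw=[6.5,6.5,6.5,8,9,9,9,9,9,9,9,9,9,9,9,9,9,9,9,9], delta_pos=[[0,0,0],[0,0,0],[0,0,0],[0,0,-3],[0,0,-5],[0,0,-5],[0,0,-4],[-1.73,3.98,0],[-1.73,3.98,0],[-1.73,3.98,0],[-1.73,3.98,0],[-1.73,3.98,0],[-1.73,3.98,0],[-1.73,3.98,0],[-1.73,3.98,0],[-1.73,3.98,0],[-1.73,3.98,0],[-1.73,3.98,0],[-1.73,3.98,0],[0,0,0]], angular=[[0,0,0],[0,0,0],[0,0,0],[0,0,0],[0,0,0],[0,0,0],[0,0,0],[0,0,0],[0,0,0],[0,0,0],[0,0,0],[0,0,0],[0,0,0],[0,0,0],[0,0,0],[0,0,0],[0,0,0],[0,0,0],[0,0,0],[0,0,0]])

```text
clock: 34.3
position: [0.6087, 0.2194, 0.1949]
ee_rot: [0.012, -3.141, -0.006]
force: [0.2, 0.1, -0.1]
width: 0.98
gripper_force: 0.0
```

Run:
```python
from h import *
for i in range(4): arm.get_image("wrist")
p,x=both("saw_red_large",(.609,.212));to(*x,.024)
```

```text
saw_red_large sil [0.6098 0.2116] 0.94
hub px (323.3235168457031, 229.44117736816406) 12.206856727600098 -> [0.6099 0.2114 0.056 ]
pos [0.6085 0.2098 0.1959] yaw 1.5684 tool delta cm [-0.13  0.2  17.19] q [-0.46  0.49  0.07  1.57 -0.04  1.09  1.18] F [-0.6  0.5 -0.1]
```

Hub and silhouette agree on (0.610,0.2115). Grasping the large red saw.

Request:
carry_out(claw=[9,9,9,9,9,9,9,9,9,6,6,6,6,6,6,6], delta_pos=[[-0.13,0,0],[0,0,4],[0,0,4],[0,0,4],[0,0,3],[0,0,1.3],[0,0,0.9],[0,0,0],[0,0,0],[0,0,0],[0,0,0],[0,0,0],[0,0,0],[0,0,0],[0,0,0],[0,0,0]], angular=[[0,0,0],[0,0,0],[0,0,0],[0,0,0],[0,0,0],[0,0,0],[0,0,0],[0,0,0],[0,0,0],[0,0,0],[0,0,0],[0,0,0],[0,0,0],[0,0,0],[0,0,0],[0,0,0]], force=25)

```text
clock: 36.15
position: [0.6102, 0.2118, 0.0245]
ee_rot: [0.001, 3.141, 0.0]
force: [-1.6, -1.0, 5.7]
width: 0.729
gripper_force: 25.0
```

Run:
```python
from h import *
to(.461,-.2655,.143)
```

```text
pos [0.6102 0.2118 0.0245] yaw 1.5704 tool delta cm [ 14.89 -47.73 -11.87] q [-0.45  0.68  0.05  1.71 -0.04  0.75  1.19] F [-1.6 -1.   5.7]
```

Request:
carry_out(claw=[6,6,6,6,6,6,6,6,6,6,6,6,6,6,6,6,6,6,6,6], delta_pos=[[0,0,-1],[0,0,-3],[0,0,-4],[0,0,-4],[1.07,-3.67,0],[1.07,-3.67,0],[1.07,-3.67,0],[1.07,-3.67,0],[1.07,-3.67,0],[1.07,-3.67,0],[1.07,-3.67,0],[1.07,-3.67,0],[1.07,-3.67,0],[1.07,-3.67,0],[1.07,-3.67,0],[1.07,-3.67,0],[1.07,-3.67,0],[0,0,0],[0,0,0],[0,0,0]], angular=[[0,0,0],[0,0,0],[0,0,0],[0,0,0],[0,0,0],[0,0,0],[0,0,0],[0,0,0],[0,0,0],[0,0,0],[0,0,0],[0,0,0],[0,0,0],[0,0,0],[0,0,0],[0,0,0],[0,0,0],[0,0,0],[0,0,0],[0,0,0]])

```text
clock: 38.15
position: [0.4709, -0.2641, 0.1439]
ee_rot: [0.001, -3.142, -0.001]
force: [0.2, 0.9, -1.9]
width: 0.727
gripper_force: 25.0
```

Run:
```python
from h import *
for i in range(3): arm.get_image("wrist")
p,x=both("saw_red_mid",(.401,-.266),.006);save(p,"w9.png");print(proj(p,[.401,-.2657,.055]));to(.401,-.2657,.0305)
```

```text
saw_red_mid sil [ 0.4011 -0.2654] 0.98
hub px (319.26641845703125, 139.6968536376953) 16.39515495300293 -> [ 0.4011 -0.2655  0.055 ]
[318.99277725 139.59212444]
pos [ 0.4711 -0.2642  0.1439] yaw 1.5723 tool delta cm [ 7.01 -0.14 11.34] q [ 0.3   0.38  0.15  1.89 -0.07  0.87  2.06] F [ 0.  -0.7 -1.6]
```

View pics/w9.png

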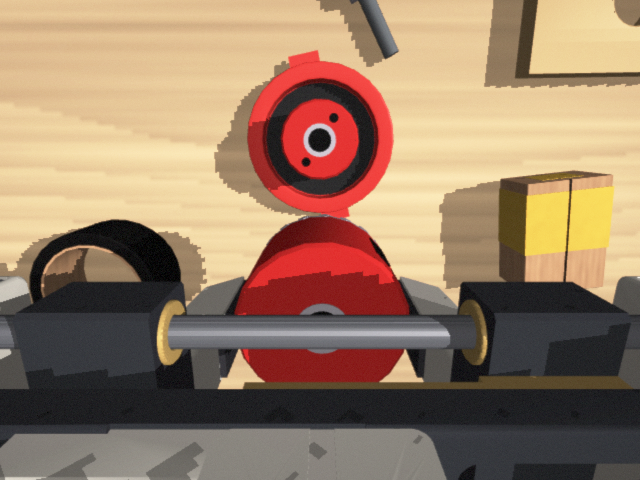

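The mid saw is seated upright, hub at (319,140), as expected. Nesting the large one.

Request:
carry_out(claw=[6,6,6,6,6,6,6,6,6,6,6,6,6,6,6,6], delta_pos=[[3.5,-0.02,0],[3.5,-0.02,0],[0,0,0],[0,0,0],[0,0,0],[0,0,3],[0,0,2],[0,0,1.5],[0,0,1.5],[0,0,1.5],[0,0,0.9],[0,0,0.5],[0,0,0.3],[0,0,0.05],[0,0,0],[0,0,0]], angular=[[0,0,0],[0,0,0],[0,0,0],[0,0,0],[0,0,0],[0,0,0],[0,0,0],[0,0,0],[0,0,0],[0,0,0],[0,0,0],[0,0,0],[0,0,0],[0,0,0],[0,0,0],[0,0,0]])

```text
clock: 39.95
position: [0.4009, -0.2659, 0.0319]
ee_rot: [0.001, 3.141, -0.001]
force: [-0.1, -0.1, -2.9]
width: 0.723
gripper_force: 25.0
```

Request:
carry_out(claw=[6,6,6,6,6], delta_pos=[[0,0,0.07],[0,0,0.04],[0,0,0.03],[0,0,0.02],[0,0,0]], angular=[[0,0,0],[0,0,0],[0,0,0],[0,0,0],[0,0,0]])

```text
clock: 40.45
position: [0.4005, -0.2659, 0.0304]
ee_rot: [0.001, 3.141, -0.0]
force: [-2.9, 1.4, 9.2]
width: 0.726
gripper_force: 25.0
```

Contact at the expected height. Releasing, lifting and backing off in +x to check.

Request:
carry_out(claw=[8,8,8,9,9,9,9,9,9,9,9,9,9,9], delta_pos=[[0,0,0],[0,0,0],[0,0,0],[0,0,-1],[0,0,-4],[0,0,-5],[0,0,-5],[-4,0,0],[-4,0,0],[0,0,0],[0,0,0],[0,0,0],[0,0,0],[0,0,0]], angular=[[0,0,0],[0,0,0],[0,0,0],[0,0,0],[0,0,0],[0,0,0],[0,0,0],[0,0,0],[0,0,0],[0,0,0],[0,0,0],[0,0,0],[0,0,0],[0,0,0]])

```text
clock: 41.85
position: [0.4798, -0.266, 0.1799]
ee_rot: [-0.002, -3.141, -0.0]
force: [0.6, -0.3, -0.3]
width: 0.976
gripper_force: 0.0
```

Run:
```python
from h import *
p,x=both("saw_red_large",(.401,-.266),.006)
q=arm.get_image("scene");a=q["frame"][150:300,80:330,::-1];b=q["frame"][150:300,400:580,::-1]
cv2.imwrite("pics/fin.png",np.vstack([cv2.resize(a,(500,300)),np.pad(cv2.resize(b,(360,300)),((0,0),(0,140),(0,0)))]))
```

```text
saw_red_large sil [ 0.4006 -0.2663] 1.57
hub px (322.0, 126.29310607910156) 14.842361450195312 -> [ 0.4003 -0.2656  0.062 ]
```

View pics/fin.png

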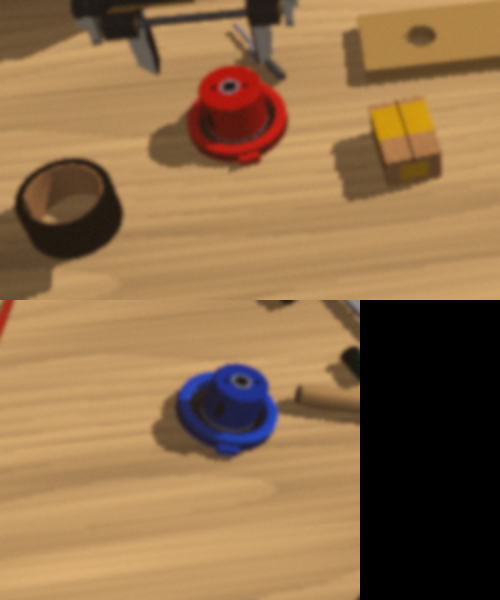

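Both nests stand upright in their wells, red at (230,105) and blue at (238,395), and the tape roll and screw box are where they were. Handing in.

```bash
python3 -c "
from cell import arm
print(arm.sign_off())"
```

```text
the job is handed in; nothing more can be done
None
```

The three red saws are nested in the red case and the two blue ones in the blue case, smallest first and upright, with the tape roll, screw box and green look-alike left alone; the job was handed in at about 42 s of the 144 s allowed.

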